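# Probe the depth of a well and lock the gauge

## Robot

A 7-joint arm with a two-finger parallel gripper is mounted at the origin on a cart in front of the work surface, level with it; the furniture and walls round the work are solid. World frame = base frame: x ahead of the robot, y to its left, z up, the work surface at z = 0. Lengths are in m, angles in rad, forces in N, time in s.
With the tool pointing down it reaches from about 0.425 to 0.875 m from the base axis. Payload 4.7 kg.
Tool frame: the origin (TCP) lies on the centre line of the jaws, within the pads' length; the fingertips stand ahead of it and the grasp point (between the pads) lies 2 mm behind it (nose_length is the z of the fingertips in the tool frame, in m); z points along the fingers, y is the line along which they close (so a half turn about z gives the same grasp; the last joint's range is limited). The gripper opens to 87 mm and grips with 3 to 60 N. Pads are 19 mm wide; open, the fingers measure 117 mm over their backs; the gripper's body (75 mm by 190 mm) begins 51 mm behind the grasp point.
Start: joints at [0.014, 0.321, -0.07, 1.45, 0.023, 1.371, -0.057], TCP at [0.65, -0, 0.207] pointing down, gripper open.
Joint ranges: [-2.86, 2.86], [-0.3, 2.09], [-1.38, 1.24], [0.06, 2.45], [-1.56, 4.7], [0.09, 2.05], [-2.69, 2.69]. Speed limits (rad/s): [2.57, 2.57, 3.14, 3.14, 3.14, 3.14, 3.14].

## Interface

Orientations are given as a rotation vector (axis times angle).
In Python, from bench import * gives the robot as it stands.
- The arm moves only by the tool send_rows, never from a script. Its arguments are lists of equal length, an entry for each row: "xyz": the shift along the tool's x, y, z in mm, a list of three; "dr": the turn, a rotation vector about the tool's x, y, z in rad, a list of three. A call has exactly 10 rows; each row is the pose to reach, as a shift and turn from the pose commanded when the call began, along the tool's axes at that moment; what a row does not reach only later rows make up. A row lasts 1/12 s, in which the tool goes at most 41.7 mm and 7.16 degrees, less where a joint would pass 70% of its speed; a pose out of reach is approached as far as the arm can. A call with a gripper value outside its range is refused whole. "jaw" is the finger opening in mm, from 0 to 87, set as the call begins (left out, the last holds). The fingers move at their own pace and stop on an object; "grip_force" is the grip in N (left out, the last holds). Time passes only in rows, so rows that repeat a pose let the fingers close, or fill a call up. It gives the time, the measured TCP pose, the force, the opening and the grip force at its end, in the units of the state.
- get_state(): the state, without advancing time (a new reading comes with each control period).
- get_image(name): name is "scene" or "side" or "wrist"; returns the picture (420x560x3 uint8, red, green, blue); there is no depth.
- calibration(name): a dict with "vfov" (degrees; the focal length in pixels is half the picture's height over the tangent of half this angle, whatever the lens; pixels are square), "cx", "cy" (the principal point, pixels), "rvec" (rotation vector, rad) and "tvec" (3), from world to camera coordinates, as OpenCV has them; the wrist camera has in their place "hand_eye" (4x4, takes a point from camera to tool coordinates, whose origin is the TCP and whose axes are the flange's). Camera axes: x right, y down, z forward; pixel columns grow to the right and rows downward; lengths in m; the calibration is good to about 2 mm. A picture is of the moment at which its call begins: read the wrist's pose just before it. calibration takes no time and is no camera call.
- close_job(): hands the job in; it is judged then, once.
The state is a dict: "time": time; "joint_positions": joint angles; "qd": joint speeds; "joint_torque": joint torques, N m; "position": TCP position; "tool_rot": TCP orientation; "ft_force": force on the tool from outside, world axes, zero at the start; "torque": the same for the moment, N m; "grip_width": opening from 0.0 (shut) to 1.0 (fully open); "grip_force": force on a finger pad.
Only numpy, scipy, OpenCV 4.12 (cv2) and the standard library are available. Lean on these libraries where they do the work, as an engineer would, in place of code of your own. Each camera call takes 0.05 s, during which the arm holds its last target. There are 200 camera calls.

## Task

Slide the metal enclosure fully home under the depth gauge, against the end stop. Then lower the gauge's probe until its spring tip bears on the bottom of the well with just a few newtons, never pressing hard. Holding it there, turn the bar knob clockwise as far as it goes, so that the probe stays locked with its tip still on the bottom when you let go.

Things in the scene. Friction and masses are not known exactly. Their poses are not given: they have to be found in the camera images.
- gauge: fixed depth gauge stand. Origin on the vertical probe axis at bench height; x runs along its two low rails (64 mm apart, tops at 24 mm) towards the end stop (face at x = 40 mm) and column (x = 70 mm), away from the robot; z up. Base plate 10 mm thick, x -150 to 90, 104 wide. Round guide head 42 mm wide, 80 to 120 mm high. Only probe and knob rise above 126 mm.
- enclosure: loose cast block 130 x 60 x 50 mm, 0.25 to 0.45 kg, on the base plate between the rails (2 mm play), pulled out 29 to 53 mm towards the robot. Origin at the centre of its underside, 10 mm above the bench; x along its length to the stop. Push its front end (x = -65 mm): up to 8 N until it meets the stop. When home its origin is at x = -25 mm of the gauge.
- well (a point): centre of the mouth of the round blind well, 26 mm wide, in the enclosure's top, 25 mm behind the enclosure's centre (+x). The well is 15 to 35 mm deep, different each time and not given: feel for it.
- probe: upright slide that carries tip and knob. Origin on the probe axis, at bench height when fully up; it sinks by the probe's travel (0 to 55 mm). A return spring lifts it: holding it down takes about 3 N at the top of the travel, 4.5 N at the bottom, and it springs up if let go unlocked.
- probe_tip (a point): lower end of the probe's steel tip (8 mm thick), 69.5 mm above the bench when up, 9.5 mm above the enclosure's top. The tip is sprung inside the probe: after the first 0.8 N it yields 0.5 mm per N, at most 7 mm.
- knob (a point): centre of the black bar knob on top of the probe: 38 mm long (its x axis), 14 mm thick (y), 26 mm high; 206 mm above the bench when the probe is up, and moves with it. Grip it from above across the 14 mm, push it down to lower the probe, turn it to lock. Its lower face stays at least 18 mm above the guide head.
- lock (a joint): angle of the bar knob in rad: 0 free, grows clockwise seen from above, stop at 1.25. From about 0.4 a brake bites and turning takes up to about 0.25 N m; past about 1.1 it holds the probe. It stays where it is left. The probe may rise about 0.5 mm when let go locked.
Mind the look-alikes: they are no part of the job. What is shaped like the enclosure but turquoise is not meant.

How it is judged:
On the way, in this order (a step that is already met when the one before it is completed fails the run):
1. the enclosure is home against the end stop (x of enclosure in the frame of gauge above -0.028 m and horizontal distance between well and probe_tip below 0.0045 m), for 0.2 s.
2. the probe, still unlocked, bears on the bottom of the well (contact force between probe and enclosure above 0.8 N and z of probe_tip in the frame of well below -0.012 m and value of joint lock below 0.5 rad), for 0.2 s.
At the end, for the whole second after the job is handed in: The enclosure is home (within 3 mm of the end stop, well within 4.5 mm of the probe axis), the knob is turned past 1.0 rad, and the let-go probe stands still with its tip on the bottom of the well, bearing on it with 0.8 to 9 N (all of step 1 and value of joint lock above 1 rad and contact force between probe and enclosure between 0.8 and 9 N and z of probe_tip in the frame of well below -0.012 m and linear speed of probe below 0.005 m/s); the robot touches nothing.
It fails at once if the probe is pressed on the enclosure with more than 13 N (contact force between probe and enclosure above 13 N).
It also fails if it takes over 61 s, if anything falls off the work surface, if the arm or the gripper's body presses on something with over 40 N, if the wrist force passes 120 N, or if a joint passes its speed limit or range.

## Working session

There is one attempt and no reset: what is moved stays moved. The work goes in short steps, Python scripts to look and compute and a tool call to move; the robot and the scene stay as the last step left them, time stands still between calls to the robot, and variables do not carry over. Pictures are saved under pics/ and viewed, at most 11 in all, crops included, and the job is handed in when it is done.

Besides the shell and the picture viewer there is one more tool, called after "Request:" as name(argument=value, ...) on one line, values as JSON. send_rows: Moves the arm, as the interface text tells. Its arguments: {"type":"object","properties":{"xyz":{"type":"array"},"dr":{"type":"array"},"jaw":{"type":"number"},"grip_force":{"type":"number"}},"required":["xyz","dr"]}

```bash
mkdir -p pics; cat > h.py <<'E'
from bench import *
import numpy as np, cv2
def snap(n,f):
    im=get_image(n); cv2.imwrite('pics/'+f,im[:,:,::-1]); return im
def K(c,h=420):
    f=h/2/np.tan(np.radians(c['vfov'])/2); return np.array([[f,0,c['cx']],[0,f,c['cy']],[0,0,1]])
E
python3 - <<'E'
from h import *
s=get_state(); print({k:np.round(v,3) for k,v in s.items()})
for n in("scene","side","wrist"):
    print(n,calibration(n))
a=snap("scene","a.png");b=snap("side","b.png")
try: print(nose_length)
except Exception as e: print(e)
E
```

```text
{'time': np.float64(0.0), 'joint_positions': array([ 0.014,  0.322, -0.07 ,  1.452,  0.023,  1.371, -0.057]), 'qd': array([-0.002,  0.002, -0.001,  0.001, -0.001, -0.001,  0.001]), 'joint_torque': array([-0.0000e+00, -4.9128e+01, -4.0400e-01, -3.1253e+01, -6.4000e-02,
        4.4000e-02,  0.0000e+00]), 'position': array([ 0.649, -0.   ,  0.206]), 'tool_rot': array([-2.220e+00, -2.221e+00,  2.000e-03]), 'ft_force': array([-0.094,  0.096, -0.339]), 'torque': array([ 0.003, -0.046, -0.02 ]), 'grip_force': np.float64(0.0), 'grip_width': np.float64(1.001)}
scene {'vfov': 56.32506646883385, 'cx': 283.69875974977987, 'cy': 214.77051578514542, 'rvec': array([ 0.82746546, -2.28074685,  1.37495242]), 'tvec': array([0.51995766, 0.28320779, 0.6321702 ])}
side {'vfov': 57.72459003891487, 'cx': 280.5728572607211, 'cy': 204.99142032668914, 'rvec': array([ 0.4686192 , -2.37702255,  1.64171639]), 'tvec': array([0.57955275, 0.20688894, 0.7327824 ])}
wrist {'vfov': 66.20543699042486, 'cx': 280.9288995660326, 'cy': 214.7776924556113, 'hand_eye': array([[-1.79821595e-04, -9.69043481e-01, -2.46890054e-01,
         6.71347940e-02],
       [ 9.99999984e-01, -1.74574683e-04, -4.31412004e-05,
        -2.43082230e-03],
       [-1.29505405e-06, -2.46890058e-01,  9.69043497e-01,
        -1.77598652e-01],
       [ 0.00000000e+00,  0.00000000e+00,  0.00000000e+00,
         1.00000000e+00]])}
0.017
```

View pics/a.png

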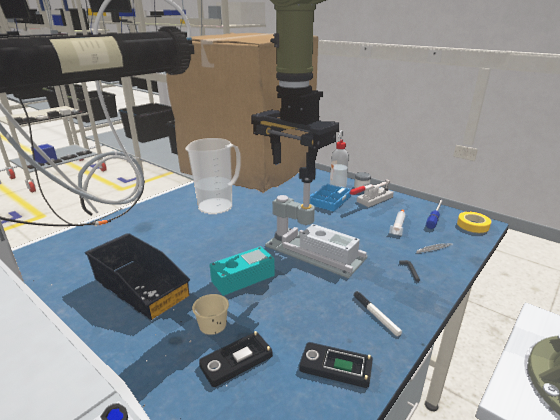

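View pics/b.png

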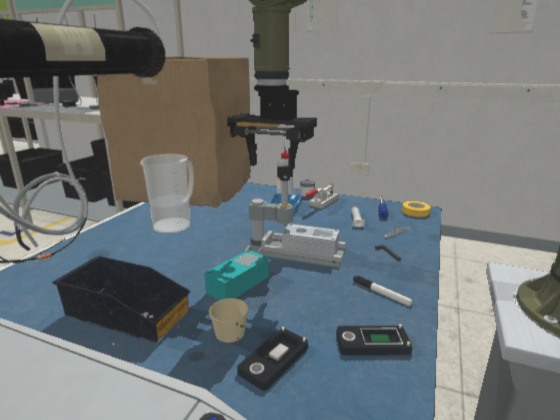

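Scene: the silvery block in the grey gauge stand is at about (328,243), and the turquoise look-alike is at (243,270), standing loose. The enclosure meant is the silver one between the rails under the probe (scene 305,200; side 285,190). I'll confirm it in a crop.

```bash
python3 - <<'E'
from h import *
a=cv2.imread('pics/a.png')[160:280,250:380]; b=cv2.imread('pics/b.png')[150:270,230:360]
w=snap("wrist","w.png")
o=np.hstack([cv2.resize(x,None,fx=3,fy=3,interpolation=cv2.INTER_CUBIC) for x in(a,b)])
cv2.imwrite('pics/c.png',o); print(o.shape)
for n in("scene","side"):
    c=calibration(n)
    for p in([.65,0,.19],[.65,0,0],[.75,0,0],[.65,.1,0]): print(n,p,cv2.projectPoints(np.array([p]),c['rvec'],c['tvec'],K(c),None)[0].ravel().round(1))
E
```

```text
(360, 780, 3)
scene [0.65, 0, 0.19] [292.8 180.4]
scene [0.65, 0, 0] [291.9 249.4]
scene [0.75, 0, 0] [263.  236.4]
scene [0.65, 0.1, 0] [265.5 267. ]
side [0.65, 0, 0.19] [271.3 179.4]
side [0.65, 0, 0] [271.6 251.6]
side [0.75, 0, 0] [236.5 244.7]
side [0.65, 0.1, 0] [254.3 270.5]
```

View pics/c.png

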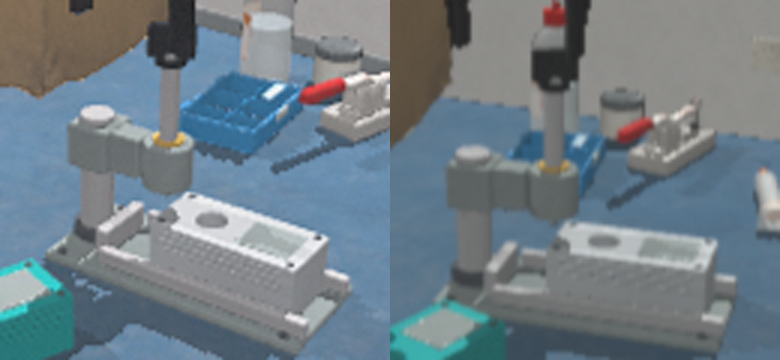

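View pics/w.png

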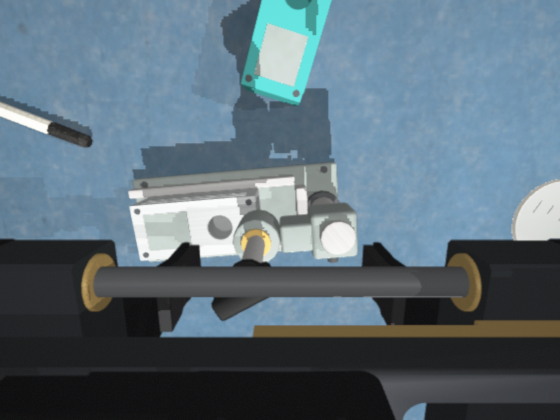

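Crop confirms it: the silver enclosure is between the rails under the guide head (well at crop (212,220) left). The wrist view shows its front end at columns 133–143, the well at (218,228), the collar at (257,240), and the dark bar knob at about (245,295), partly hidden.

```bash
cat >> h.py <<'E'
from scipy.spatial.transform import Rotation as R
from scipy.optimize import least_squares
def cam(n,pos=None,rot=None):
    c=calibration(n)
    if n=='wrist':
        T=np.eye(4);T[:3,:3]=R.from_rotvec(rot).as_matrix();T[:3,3]=pos
        M=np.linalg.inv(T@c['hand_eye']); return M[:3,:3],M[:3,3],K(c)
    return R.from_rotvec(c['rvec']).as_matrix(),c['tvec'],K(c)
def proj(C,p):
    q=C[2]@(C[0]@np.asarray(p)+C[1]); return q[:2]/q[2]
def unproj(C,uv,z):
    d=C[0].T@np.linalg.inv(C[2])@np.array([*uv,1.]); o=-C[0].T@C[1]
    return o+d*(z-o[2])/d[2]
E
python3 - <<'E'
from h import *
s=get_state()
C={'scene':cam('scene'),'side':cam('side'),'wrist':cam('wrist',s['position'],s['tool_rot'])}
obs=[('scene',(306,206.7),(0,0,.12)),('side',(284.7,206.7),(0,0,.12)),('wrist',(257,240),(0,0,.122)),
('scene',(265,246),(.09,.052,.01)),('scene',(344.3,275),(-.15,.052,.01)),('scene',(366.7,255),(-.15,-.052,.01)),
('side',(340.7,258.3),(-.15,.052,.01)),('side',(346,245),(-.15,-.052,.01)),('wrist',(334,164),(.09,.052,.01)),('wrist',(133,182),(-.15,.052,.01))]
def w(p,q): 
    c,t=np.cos(p[2]),np.sin(p[2]); return np.array([p[0]+c*q[0]-t*q[1],p[1]+t*q[0]+c*q[1],q[2]])
f=lambda p:np.concatenate([proj(C[n],w(p,q))-uv for n,uv,q in obs])
r=least_squares(f,[.67,-.02,0],loss='soft_l1'); print(r.x.round(4)); print(f(r.x).reshape(-1,2).round(1))
for nm,uv,z in(('fl',(133,205),.06),('fr',(141,261),.06),('well',(219,228),.06),('knobA',(217,310),.206),('collar',(257,240),.122)):
    print(nm,unproj(C['wrist'],uv,z).round(4))
for nm,n,uv,z in(('well','scene',(212/3+250,160+220/3),.06),('well','side',((604-390)/3+230,150+240/3),.06),('knob','scene',(307.3,175),.206),('knob','side',((556-390)/3+230,150+62/3),.206)):
    print(nm,unproj(C[n],uv,z).round(4))
E
```

```text
[ 0.6264 -0.024   0.1051]
[[ 0.3  0. ]
 [-0.5 -1.4]
 [-0.1  2.4]
 [-0.5 -2.1]
 [ 5.8  0.4]
 [ 1.7 -0.8]
 [-0.6  5.5]
 [-0.4 -0.6]
 [ 2.4 -4.4]
 [-2.  -0.5]]
fl [ 0.4945 -0.005   0.06  ]
fr [ 0.4961 -0.0668  0.06  ]
well [ 0.582  -0.0297  0.06  ]
knobA [ 0.6077 -0.0387  0.206 ]
collar [ 0.6265 -0.0219  0.122 ]
well [ 0.5835 -0.0279  0.06  ]
well [ 0.582  -0.0279  0.06  ]
knob [ 0.6209 -0.0165  0.206 ]
knob [ 0.6265 -0.0298  0.206 ]
```

Request:
send_rows(xyz=[[0,0,-40],[0,0,-60],[0,-30,-60],[-5,-60,-60],[-10,-90,-60],[-15,-120,-60],[-20,-150,-60],[-30,-175,-60],[-41,-190,-60],[-41,-195,-60]], dr=[[0,0,0],[0,0,0],[0,0,-0.12],[0,0,-0.24],[0,0,-0.36],[0,0,-0.48],[0,0,-0.6],[0,0,-0.72],[0,0,-0.84],[0,0,-0.96]], jaw=0)

```text
time: 0.98
position: [0.4526, -0.0436, 0.2672]
tool_rot: [0.941, 2.997, -0.002]
ft_force: [-0.3, 0.6, -0.2]
grip_width: 0.327
grip_force: 0.0
```

```bash
python3 - <<'E'
from h import *
s=get_state(); print(s['time'],s['position'].round(4),R.from_rotvec(s['tool_rot']).as_matrix().round(3),s['joint_positions'].round(2),s['grip_width'])
a=snap("scene","d1.png");b=snap("side","d2.png")
o=np.hstack([cv2.resize(x[:,:,::-1],None,fx=4,fy=4,interpolation=cv2.INTER_CUBIC) for x in(a[150:280,270:370],b[140:270,240:340])])
cv2.imwrite('pics/d.png',o); print(o.shape)
E
```

```text
0.9833 [ 0.4526 -0.0436  0.2672] [[-0.821  0.571 -0.   ]
 [ 0.571  0.821 -0.001]
 [-0.001 -0.001 -1.   ]] [ 0.11 -0.12 -0.07  1.81 -0.01  1.45  1.01] 0.3270525710140749
(520, 800, 3)
```

View pics/d.png

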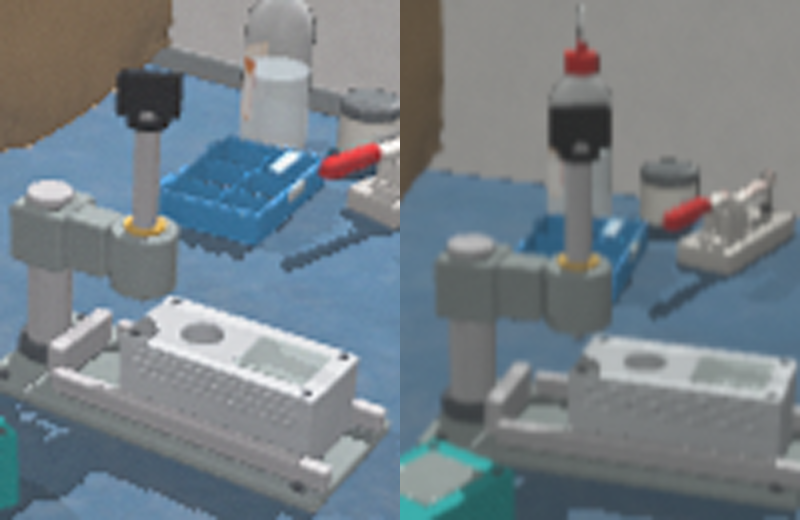

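Knob bar is at scene (307,175) / side (285,173), nearly broadside to both cameras (yaw ~30°). The gauge is otherwise as fitted. Next: finish the turn and descend in front of the enclosure.

Request:
send_rows(xyz=[[-2,2,20],[-4,4,45],[-6,6,75],[-8,10,105],[-8,10,135],[-8,10,165],[-8,10,190],[-8,10,210],[-8,10,222],[-8,10,222]], dr=[[0,0,-0.12],[0,0,-0.24],[0,0,-0.36],[0,0,-0.48],[0,0,-0.6],[0,0,-0.7],[0,0,-0.716],[0,0,-0.716],[0,0,-0.716],[0,0,-0.716]], jaw=0)

```text
time: 1.92
position: [0.4651, -0.0367, 0.0417]
tool_rot: [0.161, -3.131, -0.001]
ft_force: [-1.3, -0.5, 0.7]
grip_width: 0.005
grip_force: 0.0
```

```bash
python3 - <<'E'
from h import *
s=get_state(); M=R.from_rotvec(s['tool_rot']).as_matrix(); print(s['time'],s['position'].round(4),M.round(3),s['joint_positions'].round(2),s['grip_width'])
s=get_state();snap("wrist","e.png")
C=cam('wrist',s['position'],s['tool_rot'])
for p in([.626,-.0235,.12],[.626,-.0235,.219],[.626,-.0235,.193]): print(proj(C,p))
E
```

```text
1.9167 [ 0.4651 -0.0367  0.0417] [[-0.995 -0.103 -0.006]
 [-0.103  0.995  0.001]
 [ 0.006  0.001 -1.   ]] [ 0.08  0.1  -0.06  2.07  0.01  0.98  1.69] 0.005185518762355547
[273.67065892 635.80153795]
[ 262.32857907 1491.38207056]
[ 267.89603794 1071.40535664]
```

View pics/e.png

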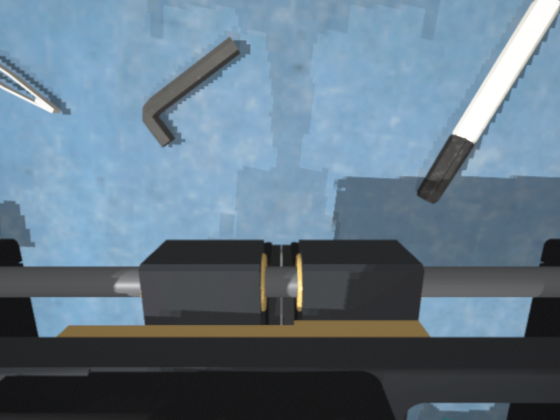

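The wrist view shows only the bench on the robot side, so it is no use here. I'll raise 4 mm, centre, and push.

Request:
send_rows(xyz=[[0,-2,-4],[-5,-4,-4],[-10,-4,-4],[-15,-4,-4],[-20,-4,-4],[-25,-4,-4],[-30,-4,-4],[-35,-4,-4],[-40,-4,-4],[-45,-4,-4]], dr=[[0,0,0],[0,0,0],[0,0,0],[0,0,0],[0,0,0],[0,0,0],[0,0,0],[0,0,0],[0,0,0],[0,0,0]])

```text
time: 2.8
position: [0.513, -0.0366, 0.0489]
tool_rot: [0.165, -3.137, 0.0]
ft_force: [0.5, 0.6, 0.0]
grip_width: 0.006
grip_force: 0.0
```

Request:
send_rows(xyz=[[-2,0,0],[-4,0,0],[-6,0,0],[-7,0,0],[-8,0,0],[-9,0,0],[-10,0,0],[-11,0,0],[-12,0,0],[-12,0,0]], dr=[[0,0,0],[0,0,0],[0,0,0],[0,0,0],[0,0,0],[0,0,0],[0,0,0],[0,0,0],[0,0,0],[0,0,0]])

```text
time: 3.63
position: [0.5246, -0.0354, 0.049]
tool_rot: [-0.165, 3.137, -0.0]
ft_force: [-1.2, 0.2, -0.1]
grip_width: 0.005
grip_force: 0.0
```

Request:
send_rows(xyz=[[-1,0,0],[-2,0,0],[-3,0,0],[-3,0,0],[-4,0,0],[-4,0,0],[-5,0,0],[-5,0,0],[-5,0,0],[-5,0,0]], dr=[[0,0,0],[0,0,0],[0,0,0],[0,0,0],[0,0,0],[0,0,0],[0,0,0],[0,0,0],[0,0,0],[0,0,0]])

```text
time: 4.47
position: [0.5294, -0.0349, 0.049]
tool_rot: [-0.165, 3.137, -0.0]
ft_force: [-0.2, -0.7, 0.3]
grip_width: 0.006
grip_force: 0.0
```

```bash
python3 - <<'E'
from h import *
s=get_state(); print(s['time'],s['position'].round(4),s['ft_force'].round(2))
a=snap("scene","f1.png");b=snap("side","f2.png")
o=np.hstack([cv2.resize(x[:,:,::-1],None,fx=4,fy=4,interpolation=cv2.INTER_CUBIC) for x in(a[150:280,270:370],b[140:270,240:340])])
cv2.imwrite('pics/f.png',o)
E
```

```text
4.4667 [ 0.5294 -0.0349  0.049 ] [-0.22 -0.75  0.28]
```

View pics/f.png

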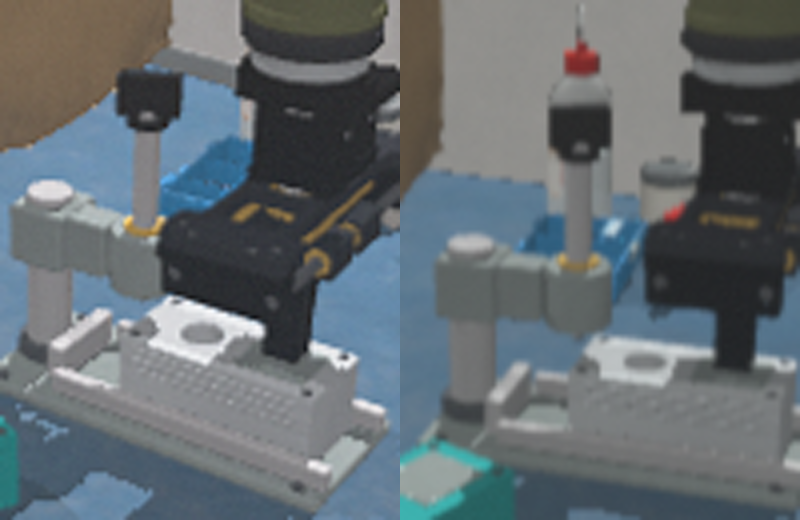

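```bash
python3 - <<'E'
from h import *
s=get_state(); M=R.from_rotvec(s['tool_rot']).as_matrix()
for n,o in(('scene',(270,150,0)),('side',(240,140,400))):
    C=cam(n)
    f=lambda uv:((np.array(uv)-o[:2])*4+[o[2],0]).round()
    for q in([0,0,.017],[.01,.0,.017],[-.01,0,.017],[0,.015,.017]): print(n,'tip',q,f(proj(C,s['position']+M@q)))
    for u in ([(357,358),(178,300),(120,325),(303,395),(202,333)] if n=='scene' else [(797,358),(590,338),(570,368),(780,388),(645,361)]):
        print(n,u,unproj(C,((u[0]-o[2])/4+o[0],u[1]/4+o[1]),.06).round(4))
E
```

```text
scene tip [0, 0, 0.017] [282. 399.]
scene tip [0.01, 0.0, 0.017] [297. 404.]
scene tip [-0.01, 0, 0.017] [267. 393.]
scene tip [0, 0.015, 0.017] [270. 410.]
scene (357, 358) [ 0.497  -0.0629  0.06  ]
scene (178, 300) [ 0.6193 -0.0518  0.06  ]
scene (120, 325) [ 0.6282 -0.0035  0.06  ]
scene (303, 395) [ 0.5    -0.0079  0.06  ]
scene (202, 333) [ 0.5841 -0.0279  0.06  ]
side tip [0, 0, 0.017] [729. 411.]
side tip [0.01, 0.0, 0.017] [745. 413.]
side tip [-0.01, 0, 0.017] [713. 409.]
side tip [0, 0.015, 0.017] [725. 421.]
side (797, 358) [ 0.4963 -0.0669  0.06  ]
side (590, 338) [ 0.6256 -0.0461  0.06  ]
side (570, 368) [0.6205 0.0009 0.06  ]
side (780, 388) [ 0.4951 -0.0209  0.06  ]
side (645, 361) [ 0.5817 -0.0264  0.06  ]
```

```bash
python3 - <<'E'
from h import *
import bench
print([k for k in dir(bench) if not k.startswith('_')], nose_length)
s=get_state(); M=R.from_rotvec(s['tool_rot']).as_matrix()
o=np.array((270,150)); C=cam('scene')
f=lambda q:tuple(((proj(C,s['position']+M@np.array(q))-o+[20,40])*4).astype(int).tolist())
a=cv2.imread('pics/f1.png')[110:280,250:400]; a=cv2.resize(a,None,fx=4,fy=4,interpolation=cv2.INTER_CUBIC)[80:]
for z,c in((-.053,(0,0,255)),(-.178,(255,0,255))):
    for x in(-.0375,.0375):
        for y in(-.095,.095): p=f((x,y,z)); print(z,x,y,p); cv2.circle(a,(p[0],p[1]-80),4,c,-1)
for z in np.arange(-.053,.018,.01): p=f((0,0,z)); cv2.circle(a,(p[0],p[1]-80),2,(0,255,255),-1)
p=f((0,0,.017)); cv2.circle(a,(p[0],p[1]-80),4,(0,255,0),-1)
cv2.imwrite('pics/g.png',a); print(a.shape)
E
```

```text
['MotionError', 'calibration', 'close_job', 'get_image', 'get_state', 'nose_length'] 0.017
-0.053 -0.0375 -0.095 (383, 379)
-0.053 -0.0375 0.095 (230, 508)
-0.053 0.0375 -0.095 (494, 410)
-0.053 0.0375 0.095 (353, 549)
-0.178 -0.0375 -0.095 (398, 192)
-0.178 -0.0375 0.095 (237, 297)
-0.178 0.0375 -0.095 (518, 217)
-0.178 0.0375 0.095 (370, 332)
(600, 600, 3)
```

View pics/g.png

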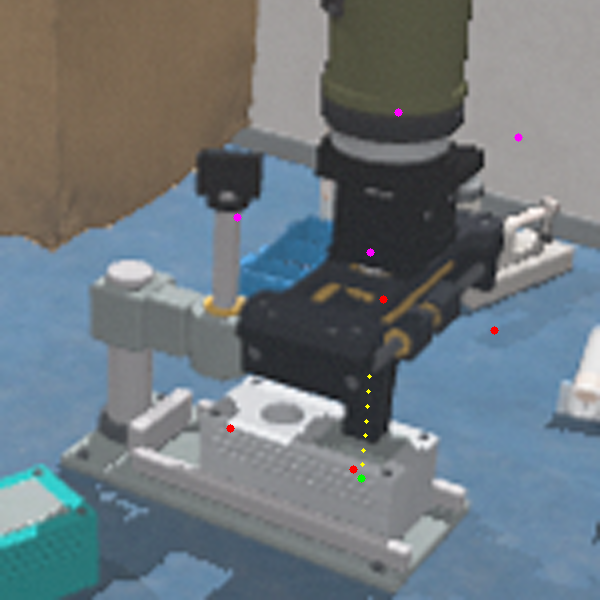

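The prediction marks (red: body, green: tip) lie about 29 mm below the real gripper. The fingertip is skimming the enclosure's top, and the enclosure has not moved. Both outside cameras and the wrist view's finger scale agree that the fingers end about 12 mm behind the TCP, not 17 mm ahead of it. I'll back off, go lower to a height that is safe either way, and push again.

Request:
send_rows(xyz=[[0,0,-10],[10,0,-10],[30,0,-10],[50,0,-10],[65,0,-10],[70,0,-10],[70,0,0],[70,0,10],[70,0,16],[70,0,16]], dr=[[0,0,0],[0,0,0],[0,0,0],[0,0,0],[0,0,0],[0,0,0],[0,0,0],[0,0,0],[0,0,0],[0,0,0]])

```text
time: 5.4
position: [0.4589, -0.042, 0.0309]
tool_rot: [0.166, -3.134, -0.001]
ft_force: [-0.1, -0.3, -0.6]
grip_width: 0.005
grip_force: 0.0
```

Request:
send_rows(xyz=[[-5,0,0],[-10,0,0],[-14,0,0],[-18,0,0],[-22,0,0],[-26,0,0],[-30,0,0],[-34,0,0],[-38,0,0],[-38,0,0]], dr=[[0,0,0],[0,0,0],[0,0,0],[0,0,0],[0,0,0],[0,0,0],[0,0,0],[0,0,0],[0,0,0],[0,0,0]])

```text
time: 6.23
position: [0.4986, -0.0381, 0.033]
tool_rot: [-0.165, 3.136, 0.0]
ft_force: [0.5, 0.7, 0.1]
grip_width: 0.008
grip_force: 0.0
```

```bash
python3 - <<'E'
from h import *
s=get_state(); print(s['time'],s['position'].round(4),s['ft_force'].round(2))
a=snap("scene","i1.png")
b=cv2.imread('pics/f1.png')[:,:,::-1]
# block movement via left-end region template shift
t=b[235:262,296:325]; r=cv2.matchTemplate(a[225:275,270:340],t,cv2.TM_CCOEFF_NORMED); _,m,_,l=cv2.minMaxLoc(r); print('shift',l[0]+270-296,l[1]+225-235,m)
E
```

```text
6.2333 [ 0.4986 -0.0381  0.033 ] [0.55 0.66 0.08]
shift -1 0 0.8850330114364624
```

Request:
send_rows(xyz=[[-3,0,0],[-6,0,0],[-9,0,0],[-12,0,0],[-15,0,0],[-17,0,0],[-18,0,0],[-18,0,0],[-18,0,0],[-18,0,0]], dr=[[0,0,0],[0,0,0],[0,0,0],[0,0,0],[0,0,0],[0,0,0],[0,0,0],[0,0,0],[0,0,0],[0,0,0]])

```text
time: 7.12
position: [0.5159, -0.0363, 0.0332]
tool_rot: [-0.165, 3.136, -0.0]
ft_force: [0.5, 0.3, 0.2]
grip_width: 0.005
grip_force: 0.0
```

```bash
python3 - <<'E'
from h import *
s=get_state(); print(s['time'],s['position'].round(4),s['ft_force'].round(2))
a=snap("scene","j1.png");b=snap("side","j2.png")
o=np.hstack([cv2.resize(x[:,:,::-1],None,fx=4,fy=4,interpolation=cv2.INTER_CUBIC) for x in(a[150:280,270:370],b[140:270,240:340])])
cv2.imwrite('pics/j.png',o)
E
```

```text
7.1167 [ 0.5159 -0.0363  0.0332] [0.47 0.29 0.22]
```

View pics/j.png

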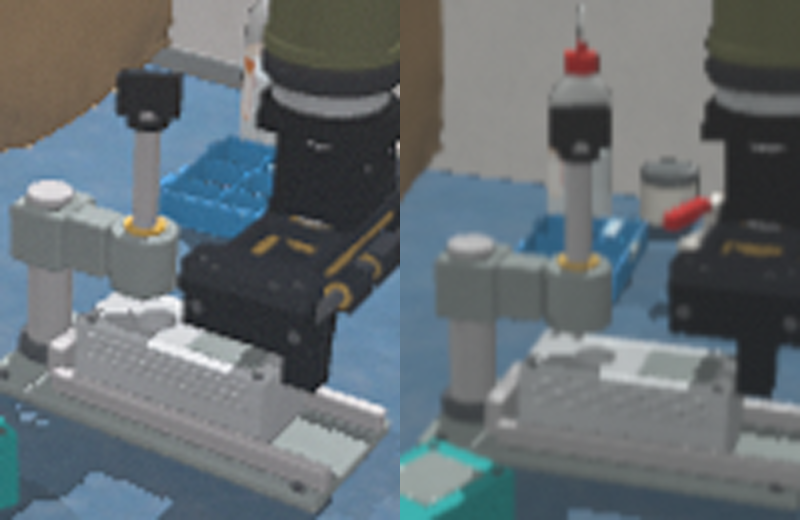

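The enclosure is now moving: its stop-side end is at crop column 75 (was 120), and the finger sits behind its front face. It's close to the stop, so I'll push on gently.

Request:
send_rows(xyz=[[-1,0,0],[-2,0,0],[-3,0,0],[-4,0,0],[-5,0,0],[-5,0,0],[-6,0,0],[-6,0,0],[-6,0,0],[-6,0,0]], dr=[[0,0,0],[0,0,0],[0,0,0],[0,0,0],[0,0,0],[0,0,0],[0,0,0],[0,0,0],[0,0,0],[0,0,0]])

```text
time: 8.05
position: [0.5216, -0.0357, 0.0329]
tool_rot: [-0.165, 3.137, -0.0]
ft_force: [-1.2, -0.9, 0.2]
grip_width: 0.003
grip_force: 0.4
```

Request:
send_rows(xyz=[[-1,0,0],[-2,0,0],[-2,0,0],[-3,0,0],[-3,0,0],[-4,0,0],[-4,0,0],[-4,0,0],[-4,0,0],[-4,0,0]], dr=[[0,0,0],[0,0,0],[0,0,0],[0,0,0],[0,0,0],[0,0,0],[0,0,0],[0,0,0],[0,0,0],[0,0,0]])

```text
time: 8.88
position: [0.5256, -0.0353, 0.033]
tool_rot: [-0.165, 3.137, -0.0]
ft_force: [-1.0, 0.4, 0.4]
grip_width: 0.006
grip_force: 0.2
```

Request:
send_rows(xyz=[[-1,0,0],[-1,0,0],[-2,0,0],[-2,0,0],[-3,0,0],[-3,0,0],[-3,0,0],[-3,0,0],[-3,0,0],[-3,0,0]], dr=[[0,0,0],[0,0,0],[0,0,0],[0,0,0],[0,0,0],[0,0,0],[0,0,0],[0,0,0],[0,0,0],[0,0,0]])

```text
time: 9.72
position: [0.5269, -0.0352, 0.0328]
tool_rot: [0.165, -3.134, 0.0]
ft_force: [-5.8, -0.8, 4.0]
grip_width: 0.001
grip_force: 2.9
```

```bash
python3 - <<'E'
from h import *
s=get_state(); print(s['time'],s['position'].round(4),s['ft_force'].round(2))
a=snap("scene","k1.png");b=snap("side","k2.png")
for f,g,x0,y0 in(('j1.png',a,284,226),('j2.png',b,362-400//4+0,0)):
    if f!='j1.png': x0,y0=268,226
    p=cv2.imread('pics/'+f)[:,:,::-1]; t=p[y0:y0+32,x0:x0+28]
    r=cv2.matchTemplate(cv2.resize(g[y0-8:y0+40,x0-16:x0+44],None,fx=4,fy=4,interpolation=3),cv2.resize(t,None,fx=4,fy=4,interpolation=3),cv2.TM_CCOEFF_NORMED); _,m,_,l=cv2.minMaxLoc(r); print(l[0]/4-16,l[1]/4-8,m)
E
```

```text
9.7167 [ 0.5269 -0.0352  0.0328] [-5.78 -0.81  3.97]
-1.0 0.0 0.793192982673645
-2.0 0.0 0.8510536551475525
```

The stop is reached: 5.8 N, TCP x 0.527 as predicted. Now I'll back off, rise, and look at the knob from above.

Request:
send_rows(xyz=[[5,0,0],[15,0,0],[15,0,-35],[15,0,-70],[15,0,-110],[15,0,-150],[15,0,-190],[15,0,-230],[10,0,-265],[0,0,-270]], dr=[[0,0,0],[0,0,0],[0,0,0],[0,0,0],[0,0,0],[0,0,0],[0,0,0],[0,0,0],[0,0,0],[0,0,0]])

```text
time: 10.65
position: [0.5308, -0.0352, 0.3113]
tool_rot: [-0.164, 3.124, -0.002]
ft_force: [0.7, -0.8, 0.1]
grip_width: 0.004
grip_force: 0.0
```

Request:
send_rows(xyz=[[-25,0,0],[-60,0,0],[-95,0,0],[-130,0,0],[-160,0,0],[-175,0,0],[-180,0,0],[-180,0,0],[-180,0,0],[-180,0,0]], dr=[[0,0,0],[0,0,0],[0,0,0],[0,0,0],[0,0,0],[0,0,0],[0,0,0],[0,0,0],[0,0,0],[0,0,0]], jaw=60)

```text
time: 11.48
position: [0.7065, -0.0165, 0.3038]
tool_rot: [-0.165, 3.137, -0.0]
ft_force: [-0.3, 0.1, 0.9]
grip_width: 0.646
grip_force: 0.0
```

```bash
python3 - <<'E'
from h import *
s=get_state(); print(s['time'],s['position'].round(4),s['tool_rot'].round(3),s['ft_force'].round(2),s['joint_positions'].round(2))
a=snap("wrist","l.png"); C=cam('wrist',s['position'],s['tool_rot'])
q=proj(C,[.626,-.0235,.219]); print('pred knob top',q)
x,y=q.astype(int); g=cv2.cvtColor(a,cv2.COLOR_RGB2GRAY); m=(g<60).astype(np.uint8)
n,l,st,ce=cv2.connectedComponentsWithStats(m)
for i in range(1,n):
    if st[i,4]>150: print(st[i],ce[i].round(1),cv2.minAreaRect(np.argwhere(l==i)[:,::-1].astype(np.float32)))
E
```

```text
11.4833 [ 0.7065 -0.0165  0.3038] [-0.165  3.137 -0.   ] [-0.3   0.13  0.9 ] [ 0.02  0.43 -0.06  1.12  0.02  1.6   1.65]
pred knob top [282.46646933 117.74281077]
[ 511   16   49   68 1770] [538.   48.5] ((545.46337890625, 47.32926940917969), (54.477561950683594, 53.98866271972656), 24.775142669677734)
[267  93  30  48 668] [283.5 119.9] ((281.3292541503906, 116.46342468261719), (48.037723541259766, 25.730548858642578), 83.6598129272461)
[    0   197   560   223 74699] [288.8 341.8] ((279.5, 308.0), (221.99996948242188, 558.9998779296875), 90.0)
[193 243  36  25 593] [214.1 257.3] ((210.5, 255.0), (24.0, 35.0), 90.0)
[334 243  36  25 596] [347.8 257.4] ((351.5, 255.0), (24.0, 35.0), 90.0)
```

View pics/l.png

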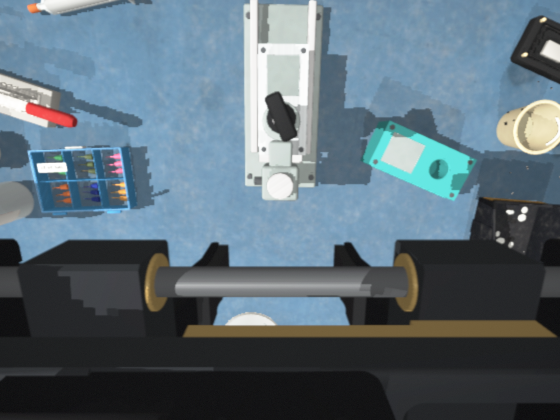

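Knob bar is at (281,116), running from (272,94) to (290,138), about 22° to the tool x axis. The enclosure is home below it. The finger scale here puts the tips about 14 mm behind the TCP. I'll work out the grasp numbers.

```bash
python3 - <<'E'
from h import *
s=get_state(); C=cam('wrist',s['position'],s['tool_rot']); M=R.from_rotvec(s['tool_rot']).as_matrix()
g=cv2.cvtColor(cv2.imread('pics/l.png'),cv2.COLOR_BGR2GRAY)
for th in(30,38,45,60):
    m=np.zeros_like(g); m[88:145,262:302]=g[88:145,262:302]<th
    p=np.argwhere(m)[:,::-1].astype(float); 
    if len(p)<50: continue
    e,v=np.linalg.eigh(np.cov(p.T)); d=v[:,1]; d*=-np.sign(d[1]); print(th,len(p),p.mean(0).round(1),'ang tool',np.degrees(np.arctan2(d[0],-d[1])).round(1),np.sqrt(12*e).round(1),cv2.minAreaRect(p.astype(np.float32)))
for z in(.219,.21): print(unproj(C,(281,116),z).round(4))
A=cam('scene');B=cam('side')
def tri(a,b):
    X=cv2.triangulatePoints(A[2]@np.c_[A[0],A[1]],B[2]@np.c_[B[0],B[1]],np.array(a,float),np.array(b,float)); return (X[:3]/X[3]).ravel().round(4)
print('knob',tri((307.3,175),(285.2,173)),'collar',tri((306,206.3),(284.3,205.5)))
print('collar wrist',unproj(C,(281,119),.122).round(4))
E
```

```text
38 53 [288.9 114.4] ang tool -23.7 [ 2.6 21. ] ((288.78106689453125, 113.67454528808594), (21.53846549987793, 2.615385055541992), 67.38013458251953)
45 143 [289.5 115.2] ang tool -20.1 [ 7.  31.9] ((288.6373291015625, 115.44917297363281), (45.89073944091797, 10.687798500061035), 78.43986511230469)
60 673 [283.4 119.8] ang tool -17.0 [21.3 40. ] ((281.3292541503906, 116.46342468261719), (48.037723541259766, 25.730548858642578), 83.6598129272461)
[ 0.6249 -0.0248  0.219 ]
[ 0.6245 -0.0248  0.21  ]
knob [ 0.6234 -0.0203  0.2037] collar [ 0.6262 -0.0229  0.1208]
collar wrist [ 0.6235 -0.0249  0.122 ]
```

Request:
send_rows(xyz=[[20,0,0],[45,0,0],[65,1,0],[77,1,0],[81,1,0],[81,1,20],[81,1,45],[81,1,65],[81,1,75],[81,1,75]], dr=[[0,0,-0.08],[0,0,-0.16],[0,0,-0.24],[0,0,-0.32],[0,0,-0.39],[0,0,-0.39],[0,0,-0.39],[0,0,-0.39],[0,0,-0.39],[0,0,-0.39]], jaw=50)

```text
time: 12.37
position: [0.6247, -0.0239, 0.2259]
tool_rot: [0.769, -3.042, -0.001]
ft_force: [-0.0, -0.2, 0.4]
grip_width: 0.575
grip_force: 0.0
```

Request:
send_rows(xyz=[[0,0,6],[0,0,12],[0,0,18],[0,0,24],[0,0,30],[0,0,35],[0,0,40],[0,0,44],[0,0,46],[0,0,46]], dr=[[0,0,0],[0,0,0],[0,0,0],[0,0,0],[0,0,0],[0,0,0],[0,0,0],[0,0,0],[0,0,0],[0,0,0]])

```text
time: 13.2
position: [0.6264, -0.0236, 0.1813]
tool_rot: [0.77, -3.045, -0.0]
ft_force: [-0.3, -0.1, -0.2]
grip_width: 0.574
grip_force: 0.0
```

```bash
python3 - <<'E'
from h import *
s=get_state(); print(s['time'],s['position'].round(4),s['tool_rot'].round(3),s['ft_force'].round(2),s['joint_positions'].round(2),s['grip_width'])
a=snap("scene","m1.png")[130:230,255:355];b=snap("side","m2.png")[130:230,235:335]
cv2.imwrite('pics/m.png',np.hstack([cv2.resize(x[:,:,::-1],None,fx=4,fy=4,interpolation=2) for x in(a,b)]))
M=R.from_rotvec(s['tool_rot']).as_matrix(); print(M.round(3))
E
```

```text
13.2 [ 0.6264 -0.0236  0.1813] [ 0.77  -3.045 -0.   ] [-0.31 -0.06 -0.21] [ 0.09  0.29 -0.11  1.55  0.03  1.31  2.04] 0.5735019687316036
[[-0.88  -0.475 -0.001]
 [-0.475  0.88  -0.   ]
 [ 0.001  0.    -1.   ]]
```

View pics/m.png

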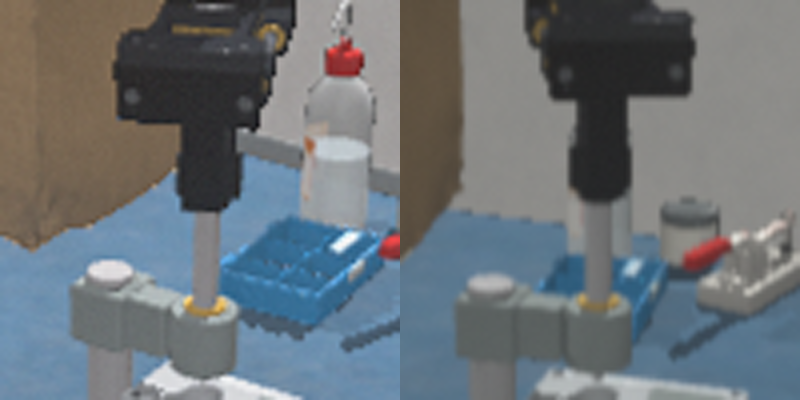

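The fingers straddle the knob (scene crop 205,180; side crop 600,170). Closing.

Request:
send_rows(xyz=[[0,0,0],[0,0,0],[0,0,0],[0,0,0],[0,0,0],[0,0,0],[0,0,0],[0,0,0],[0,0,0],[0,0,0]], dr=[[0,0,0],[0,0,0],[0,0,0],[0,0,0],[0,0,0],[0,0,0],[0,0,0],[0,0,0],[0,0,0],[0,0,0]], jaw=0, grip_force=40)

```text
time: 14.13
position: [0.6272, -0.0248, 0.1821]
tool_rot: [-0.768, 3.046, -0.002]
ft_force: [2.3, -3.0, -0.2]
grip_width: 0.161
grip_force: 40.0
```

Request:
send_rows(xyz=[[0,-0.7,0],[0,-1.4,1],[0,-1.4,3],[0,-1.4,6],[0,-1.4,9],[0,-1.4,12],[0,-1.4,15],[0,-1.4,18],[0,-1.4,20],[0,-1.4,20]], dr=[[0,0,0],[0,0,0],[0,0,0],[0,0,0],[0,0,0],[0,0,0],[0,0,0],[0,0,0],[0,0,0],[0,0,0]])

```text
time: 14.97
position: [0.6273, -0.0249, 0.1613]
tool_rot: [0.77, -3.045, -0.0]
ft_force: [0.1, -2.1, 3.0]
grip_width: 0.158
grip_force: 40.0
```

Request:
send_rows(xyz=[[0,0,0.5],[0,0,1],[0,0,1.5],[0,0,2],[0,0,2.5],[0,0,3],[0,0,3.5],[0,0,4],[0,0,4],[0,0,4]], dr=[[0,0,0],[0,0,0],[0,0,0],[0,0,0],[0,0,0],[0,0,0],[0,0,0],[0,0,0],[0,0,0],[0,0,0]])

```text
time: 15.8
position: [0.6273, -0.0249, 0.1578]
tool_rot: [0.77, -3.046, 0.0]
ft_force: [-1.3, -1.8, 4.1]
grip_width: 0.16
grip_force: 40.0
```

Request:
send_rows(xyz=[[0,0,0.5],[0,0,1],[0,0,1.5],[0,0,2],[0,0,2.5],[0,0,3],[0,0,3.5],[0,0,4],[0,0,4],[0,0,4]], dr=[[0,0,0],[0,0,0],[0,0,0],[0,0,0],[0,0,0],[0,0,0],[0,0,0],[0,0,0],[0,0,0],[0,0,0]])

```text
time: 16.63
position: [0.6274, -0.0248, 0.1538]
tool_rot: [0.77, -3.046, -0.0]
ft_force: [-1.0, -3.1, 3.8]
grip_width: 0.154
grip_force: 40.0
```

```bash
python3 - <<'E'
from h import *
F=[]
for i in range(6): get_image("scene"); s=get_state(); F.append(s['ft_force'])
print(s['time'],s['position'].round(4),np.mean(F,0).round(2),np.std(F,0).round(2))
E
```

```text
16.9333 [ 0.6274 -0.0248  0.154 ] [-0.82 -2.73  3.61] [0.53 0.48 0.53]
```

Request:
send_rows(xyz=[[0,0,0.5],[0,0,1],[0,0,1.5],[0,0,2],[0,0,2.5],[0,0,3],[0,0,3.5],[0,0,4],[0,0,4],[0,0,4]], dr=[[0,0,0],[0,0,0],[0,0,0],[0,0,0],[0,0,0],[0,0,0],[0,0,0],[0,0,0],[0,0,0],[0,0,0]])

```text
time: 17.77
position: [0.6274, -0.0248, 0.1498]
tool_rot: [0.77, -3.046, 0.0]
ft_force: [-1.4, -2.2, 3.7]
grip_width: 0.155
grip_force: 40.0
```

Request:
send_rows(xyz=[[0,0,0.5],[0,0,1],[0,0,1.5],[0,0,2],[0,0,2.5],[0,0,3],[0,0,3.5],[0,0,4],[0,0,4],[0,0,4]], dr=[[0,0,0],[0,0,0],[0,0,0],[0,0,0],[0,0,0],[0,0,0],[0,0,0],[0,0,0],[0,0,0],[0,0,0]])

```text
time: 18.6
position: [0.6274, -0.0249, 0.1458]
tool_rot: [0.77, -3.046, 0.0]
ft_force: [-2.2, -1.7, 3.4]
grip_width: 0.157
grip_force: 40.0
```

Request:
send_rows(xyz=[[0,0,0.5],[0,0,1],[0,0,1.5],[0,0,2],[0,0,2.5],[0,0,3],[0,0,3.5],[0,0,4],[0,0,4],[0,0,4]], dr=[[0,0,0],[0,0,0],[0,0,0],[0,0,0],[0,0,0],[0,0,0],[0,0,0],[0,0,0],[0,0,0],[0,0,0]])

```text
time: 19.43
position: [0.6274, -0.0249, 0.1424]
tool_rot: [-0.77, 3.046, -0.0]
ft_force: [-3.1, -2.5, 6.1]
grip_width: 0.154
grip_force: 40.0
```

```bash
cat > f.py <<'E'
from h import *
F=[]
for i in range(8): get_image("scene"); s=get_state(); F.append(s['ft_force'])
print(s['time'],s['position'].round(4),np.mean(F,0).round(2),s['torque'].round(2),s['joint_positions'].round(2))
E
python3 f.py
```

```text
19.8333 [ 0.6274 -0.0249  0.1424] [-2.64 -2.99  6.48] [-0.62  0.68  0.01] [ 0.09  0.31 -0.11  1.59  0.04  1.24  2.04]
```

Request:
send_rows(xyz=[[0,0,0.3],[0,0,0.6],[0,0,0.9],[0,0,1.2],[0,0,1.4],[0,0,1.4],[0,0,1.4],[0,0,1.4],[0,0,1.4],[0,0,1.4]], dr=[[0,0,0],[0,0,0],[0,0,0],[0,0,0],[0,0,0],[0,0,0],[0,0,0],[0,0,0],[0,0,0],[0,0,0]])

```text
time: 20.67
position: [0.6275, -0.0249, 0.1415]
tool_rot: [-0.77, 3.045, -0.0]
ft_force: [-3.9, -2.6, 8.9]
grip_width: 0.158
grip_force: 40.0
```

```bash
python3 f.py
```

```text
21.0667 [ 0.6275 -0.0248  0.1415] [-3.17 -2.53  8.23] [-0.54  0.89 -0.01] [ 0.09  0.31 -0.11  1.59  0.04  1.24  2.04]
```

Request:
send_rows(xyz=[[0,0,0],[0,0,0],[0,0,0],[0,0,0],[0,0,0],[0,0,0],[0,0,0],[0,0,0],[0,0,0],[0,0,0]], dr=[[0,0,0.07],[0,0,0.14],[0,0,0.21],[0,0,0.28],[0,0,0.35],[0,0,0.42],[0,0,0.49],[0,0,0.56],[0,0,0.63],[0,0,0.7]])

```text
time: 21.9
position: [0.6271, -0.0245, 0.1415]
tool_rot: [-0.326, -3.124, -0.0]
ft_force: [-4.5, -2.6, 9.4]
grip_width: 0.158
grip_force: 40.0
```

```bash
python3 f.py
```

```text
22.3 [ 0.6271 -0.0245  0.1415] [-5.11 -2.54  8.67] [-0.45  1.03  0.08] [ 0.01  0.31 -0.02  1.6   0.01  1.24  1.36]
```

Request:
send_rows(xyz=[[0,0,0],[0,0,0],[0,0,0],[0,0,0],[0,0,0],[0,0,0],[0,0,0],[0,0,0],[0,0,0],[0,0,0]], dr=[[0,0,0.07],[0,0,0.14],[0,0,0.21],[0,0,0.28],[0,0,0.35],[0,0,0.42],[0,0,0.48],[0,0,0.54],[0,0,0.58],[0,0,0.6]])

```text
time: 23.13
position: [0.6281, -0.0251, 0.1415]
tool_rot: [1.226, 2.89, -0.001]
ft_force: [-2.6, -4.0, 8.0]
grip_width: 0.196
grip_force: 51.6
```

```bash
python3 f.py; python3 - <<'E'
from h import *
M=R.from_rotvec(get_state()['tool_rot']).as_matrix(); a=np.degrees(np.arctan2(M[1,0],M[0,0])); print('tool x heading',a,'turned rad from 208.4:',np.radians((208.4-a)%360))
E
```

```text
23.5333 [ 0.6281 -0.0252  0.1415] [-2.25 -4.72  7.4 ] [-0.93  0.44  1.46] [-0.05  0.31  0.06  1.6  -0.02  1.23  0.78]
tool x heading 134.1480701803326 turned rad from 208.4: 1.2959406513129554
```

Request:
send_rows(xyz=[[0,0,0],[0,0,0],[0,0,0],[0,0,0],[0,0,0],[0,0,0],[0,0,0],[0,0,0],[0,0,0],[0,0,0]], dr=[[0,0,-0.02],[0,0,-0.04],[0,0,-0.045],[0,0,-0.045],[0,0,-0.045],[0,0,-0.045],[0,0,-0.045],[0,0,-0.045],[0,0,-0.045],[0,0,-0.045]])

```text
time: 24.37
position: [0.6281, -0.0251, 0.1415]
tool_rot: [1.16, 2.917, -0.001]
ft_force: [-1.4, -4.1, 6.3]
grip_width: 0.192
grip_force: 44.8
```

```bash
python3 f.py
```

```text
24.7667 [ 0.6281 -0.0251  0.1415] [-2.07 -3.99  7.12] [-0.87  0.4   1.04] [-0.05  0.31  0.05  1.6  -0.02  1.23  0.82]
```

Request:
send_rows(xyz=[[0,0,0],[0,0,0],[0,0,0],[0,0,0],[0,0,0],[0,0,0],[0,0,0],[0,0,0],[0,0,0],[0,0,0]], dr=[[0,0,-0.02],[0,0,-0.04],[0,0,-0.06],[0,0,-0.07],[0,0,-0.07],[0,0,-0.07],[0,0,-0.07],[0,0,-0.07],[0,0,-0.07],[0,0,-0.07]])

```text
time: 25.6
position: [0.6281, -0.0251, 0.1415]
tool_rot: [1.06, 2.955, -0.0]
ft_force: [-2.3, -3.8, 7.8]
grip_width: 0.178
grip_force: 38.4
```

```bash
python3 f.py
```

```text
26.0 [ 0.6281 -0.0251  0.1414] [-2.14 -3.6   7.18] [-0.73  0.43  0.51] [-0.04  0.31  0.04  1.6  -0.01  1.23  0.89]
```

Request:
send_rows(xyz=[[0,0,-0.3],[0,0,-0.6],[0,0,-0.9],[0,0,-1.2],[0,0,-1.2],[0,0,-1.2],[0,0,-1.2],[0,0,-1.2],[0,0,-1.2],[0,0,-1.2]], dr=[[0,0,-0.01],[0,0,-0.02],[0,0,-0.03],[0,0,-0.03],[0,0,-0.03],[0,0,-0.03],[0,0,-0.03],[0,0,-0.03],[0,0,-0.03],[0,0,-0.03]])

```text
time: 26.83
position: [0.6277, -0.025, 0.1417]
tool_rot: [1.018, 2.972, -0.0]
ft_force: [1.9, -3.6, 0.7]
grip_width: 0.176
grip_force: 38.5
```

```bash
python3 f.py
```

```text
27.2333 [ 0.6276 -0.025   0.1418] [ 2.05 -4.41  0.63] [-0.91 -0.68  0.44] [-0.04  0.31  0.04  1.6  -0.01  1.23  0.92]
```

The brake holds: wrist force is down to about 0.6 N with only 0.3 mm of rise. Releasing.

Request:
send_rows(xyz=[[0,0,0],[0,0,0],[0,0,0],[0,0,0],[0,0,0],[0,0,0],[0,0,0],[0,0,0],[0,0,0],[0,0,0]], dr=[[0,0,0],[0,0,0],[0,0,0],[0,0,0],[0,0,0],[0,0,0],[0,0,0],[0,0,0],[0,0,0],[0,0,0]], jaw=50)

```text
time: 28.07
position: [0.6274, -0.0248, 0.1418]
tool_rot: [1.018, 2.972, 0.0]
ft_force: [0.3, 0.3, -0.4]
grip_width: 0.573
grip_force: 0.0
```

Request:
send_rows(xyz=[[0,0,-3],[0,0,-8],[0,0,-16],[0,0,-30],[0,0,-50],[0,0,-75],[0,0,-100],[0,0,-115],[0,0,-120],[0,0,-120]], dr=[[0,0,0],[0,0,0],[0,0,0],[0,0,0],[0,0,0],[0,0,0],[0,0,0],[0,0,0],[0,0,0],[0,0,0]])

```text
time: 28.9
position: [0.6284, -0.0249, 0.2641]
tool_rot: [1.017, 2.969, 0.002]
ft_force: [0.2, -0.3, -0.4]
grip_width: 0.574
grip_force: 0.0
```

```bash
python3 f.py; python3 - <<'E'
from h import *
a=snap("scene","z1.png"); b=cv2.imread('pics/d1.png')[:,:,::-1]
def dark(im):
    g=cv2.cvtColor(np.ascontiguousarray(im[160:215,285:330]),cv2.COLOR_RGB2GRAY); p=np.argwhere(g<55); return p[:,0].min()+160,p[:,0].max()+160,p[:,1].min()+285,p[:,1].max()+285,len(p)
print('before',dark(b),'now',dark(a))
C=cam('scene'); print([proj(C,[.626,-.024,z]).round(1) for z in(.206,.206-.041)])
E
```

```text
29.3 [ 0.627  -0.0248  0.2608] [-0.26  0.05 -0.06] [ 0.03 -0.05  0.  ] [-0.04  0.25  0.04  1.43 -0.01  1.46  0.92]
before (np.int64(169), np.int64(182), np.int64(300), np.int64(314), 159) now (np.int64(183), np.int64(197), np.int64(302), np.int64(311), 103)
[array([307.5, 173.5]), array([307. , 189.7])]
```

```bash
python3 - <<'E'
from h import *
from itertools import product
for n,fs in(('scene',('d1','z1')),('side',('d2','z2'))):
    if n=='side': snap('side','z2.png')
    C=cam(n)
    for f,yaw,tr in((fs[0],28.4,0),(fs[1],28.4-71.6,.040),(fs[1],28.4-71.6,.036)):
        c,s=np.cos(np.radians(yaw)),np.sin(np.radians(yaw))
        P=np.array([proj(C,[.626+c*x-s*y,-.024+s*x+c*y,z-tr]) for x,y,z in product((-.019,.019),(-.007,.007),(.193,.219))])
        im=cv2.imread('pics/'+f+'.png'); u0,v0=P.min(0).astype(int)-6; u1,v1=P.max(0).astype(int)+7
        g=cv2.cvtColor(im[v0:v1,u0:u1],cv2.COLOR_BGR2GRAY); p=np.argwhere(g<75)
        print(f,tr,'pred rows',P[:,1].min().round(1),P[:,1].max().round(1),'cols',P[:,0].min().round(1),P[:,0].max().round(1),'seen rows',p[:,0].min()+v0,p[:,0].max()+v0+1,'cols',p[:,1].min()+u0,p[:,1].max()+u0+1)
E
```

```text
d1 0 pred rows 166.6 180.5 cols 298.7 316.2 seen rows 167 183 cols 299 315
z1 0.04 pred rows 181.0 197.9 cols 302.6 311.6 seen rows 182 199 cols 302 312
z1 0.036 pred rows 179.4 196.4 cols 302.6 311.6 seen rows 182 199 cols 302 312
d2 0 pred rows 165.0 177.7 cols 276.3 293.1 seen rows 166 181 cols 277 293
z2 0.04 pred rows 179.7 195.3 cols 278.6 290.7 seen rows 182 202 cols 272 291
z2 0.036 pred rows 178.2 193.7 cols 278.6 290.7 seen rows 182 198 cols 275 291
```

The knob's outline matches the locked angle and 40 mm of travel, and the arm is clear. Handing in.

```bash
python3 -c "
from bench import *
print(close_job())"
```

```text
the job is handed in; nothing more can be done
None
```

I handed the job in at about 29 s of robot time, but the judge returned no verdict. By my own readings the enclosure is against the stop, the probe bears on the well bottom with an estimated 3–4 N after about 40 mm of travel, the knob is turned to its stop, and the gripper is clear.

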